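# Change out the wound water-filter cartridge

## Task

Shut off the pantry water filter by turning its valve handle square across the pipe, then slide the string-wound cartridge up off its standpipe, stand it upright on the open counter and let go so that you can change your grip. Then take it the other way and lower it, still upright, into the one empty bay of the wooden caddy so that it stands on the cork pad; do not drop it. Leave the valve shut and do not push about or knock over anything else.

Things in the scene. Friction and masses are not known exactly. Their poses are not given: they have to be found in the camera images.
- filter: Fixed water filter, housing off. Origin on the counter under the standpipe's axis, z up. White base plate 100 mm (x) by 255 (y -55 to 200) by 20 high; plinth top, the cartridge's seat, at z = 35. Upright steel cheeks at y = -38 and 38: 8 thick, inner faces 68 apart, 30 wide (x), up to z = 135. Copper pipe along y at z = 45, from y = 42 to 229, with a brass valve (40 diameter) at y = 135.
- standpipe_top (a point): Top of the upright steel standpipe (20 mm diameter, tapered tip), 105 mm above the counter. The standpipe rises from the seat at z = 35 on the filter's z axis, midway between the cheeks, and passes through the cartridge's bore.
- valve (a joint): Angle in rad of the valve's handle about the vertical, growing anticlockwise seen from above. 0: handle along the pipe (fully open); 1.571: square across the pipe (shut), right within 0.1. Starts at 0.1 to 0.7. It turns from -0.2 to 2.3: there is no stop at shut. It stays where it is left (friction about 0.1 N m).
- valve_grip (a point): Centre of the valve's handle, on its turning axis (filter x = 0, y = 135, z = 90). The handle is a plain steel bar 60 mm long (its own y), 12 mm thick (its own x) and 24 mm high (12 above and 12 below this point), on a 16 mm stem. The point turns with it.
- cartridge: Wound cartridge, 96 mm high, 0.13 to 0.25 kg. Origin at the centre of its underside, z up. Oblong white cap at each end, 42 mm (x) by 62 (y) by 20 high; round body between, 39 diameter; 26 bore right through. Starts seated on the standpipe at filter z = 35, same axes as the filter: its 62 mm ends face the cheeks with 3 mm play, so it can only be gripped across its width.
- caddy: Fixed wooden caddy, 162 mm (x) by 180 (y). Origin on the counter under its centre. Floor top at z = 8. Four boards along x, 6 thick, up to z = 126, make three bays 150 long (x) by 52 wide (y), at y = -58, 0, 58. Low end walls at the x ends, up to z = 35. In a bay there is no room for fingers beside the cartridge's 42 mm width, only at its 62 mm ends.
- pad: Cork pad fixed on the floor of the empty bay (any of the three), centred in it, same axes as the caddy. 130 mm (x, along the bay) by 44 (y) by 4 thick. Origin at the centre of its underside (z = 8 above the counter); its top is at z = 12. The cartridge stands on it with its 62 mm length along the bay: its own y along the pad's x, either way round.
- spice_jar: Bystander: glass jar with steel cap, 42 mm diameter, 95 mm high, stands in one of the caddy's bays. Origin at the centre of its underside.
- tin: Bystander: plain steel tin, 44 mm diameter, 80 mm high, stands in one of the caddy's bays. Origin at the centre of its underside.
- pepper_mill: Bystander: dark wooden pepper mill, 44 mm diameter, 100 mm high, between filter and caddy. Origin at the centre of its underside.
- bottle: Bystander: green glass bottle, 66 mm diameter, 200 mm high. Origin at the centre of its underside.
- mug: Bystander: white mug, 76 mm diameter, 85 mm high, its handle reaches to about 70 mm from the axis on its own +y side. Origin at the centre of its underside.
- ramekin: Bystander: blue ceramic ramekin, 84 mm diameter, 45 mm high. Origin at the centre of its underside.
- tumbler: Bystander: glass tumbler, 72 mm diameter, 95 mm high. Origin at the centre of its underside.
- housing: Bystander: the filter's clear plastic housing bowl, 112 mm diameter, 115 mm high, standing on the counter. Origin at the centre of its underside.
Not all that is in view belongs to the job. What is shaped like the cartridge but green or red is not meant.

How it is judged:
By the outcome, as a careful person would: the job done as asked, in the order asked, and still so for the second after the job is handed in, with the robot touching nothing.
It also fails if it takes over 72 s, if anything falls off the work surface, if the arm or the gripper's body presses on something with over 40 N, if the wrist force passes 120 N, or if a joint passes its speed limit or range.

## Robot

A 6-joint arm with a two-finger parallel gripper is mounted at the origin on the work surface. World frame = base frame: x ahead of the robot, y to its left, z up, the work surface at z = 0. Lengths are in m, angles in rad, forces in N, time in s.
With the tool pointing down it reaches from about 0.4 to 0.825 m from the base axis. Payload 7 kg.
Tool frame: the origin (TCP) lies at the very end of the fingers, on their centre line; the grasp point (between the pads) lies 19 mm behind it (arm.pinch_z is the z of the grasp point in the tool frame, in m); z points along the fingers, y is the direction in which the jaws open and shut (so a half turn about z gives the same grasp; the last joint's range is limited). The gripper opens to 88 mm and grips with 3 to 60 N. Pads are 19 mm wide; open, the fingers measure 130 mm over their backs; the gripper's body (78 mm by 193 mm) begins 47 mm behind the grasp point.
Start: joints at [-0.889, 0.359, 0.012, 0, -1.224, -0.288], TCP at [0.259, -0.623, 0.227] pointing down, gripper open.
Joint ranges: [-3.07, 3.07], [-1.43, 2.12], [-1.02, 1.25], [-3.03, 1.67], [-3.05, -0], [-3.03, 3.03]. Speed limits (rad/s): [2.39, 2.39, 3.01, 3.14, 3.14, 3.14].

## Interface

Orientations are given as [roll, pitch, yaw] about the fixed x, y, z axes, in that order (R = Rz(yaw) Ry(pitch) Rx(roll)).
In Python, from station import arm gives the robot as it stands.
- The arm moves only by the tool drive_tool, never from a script. Its argument "targets" is a list of rows, each a list of 6 numbers: the shift along the world's x, y, z in units of 0.04 m (1.0 is 0.04 m), then the turn, a rotation vector about the world's x, y, z in units of 6 degrees (1.0 is 6 degrees). In form: [[x, y, z, wx, wy, wz], ...]. A call has 1 to 5 rows; each row shifts and turns the commanded pose from where the row before left it; what a row does not reach is not made up. A row lasts 1/8 s, in which the tool goes at most 62.5 mm and 10.7 degrees, less where a joint would pass 70% of its speed; a pose out of reach is approached as far as the arm can. A call with a number of a shift or a turn outside -1 to 1 is refused whole. A call with a gripper value outside its range is refused whole. "claw" is the opening, from 0 (shut) to 1 (fully open), set as the call begins (left out, the last holds). The fingers move at their own pace and stop on an object; "newtons" is the grip in N (left out, the last holds). Time passes only in rows, so rows that do not move let the fingers close. It gives the time, the measured TCP pose, the force and the opening at its end, in the units of the state.
- arm.get_state(): the state, without advancing time (a new reading comes with each control period).
- arm.grab_frame(name): name is "side" or "top"; returns (picture, depth): 384x512x3 uint8, red, green, blue; 384x512 float32, m along the optical axis (not along the pixel's ray), 0 where there is no reading.
- arm.get_calibration(name): a dict with "mtx" (3x3 intrinsics, pixels), "dist_coeffs" ([k1, k2, p1, p2, k3] as OpenCV has them; the pictures are not rectified), "origin" and "rotation" of the camera in the world. Camera axes: x right, y up, looking along -z (the intrinsics and any distortion apply to the point x, -y, -z); pixel columns grow to the right and rows downward; lengths in m; the calibration is good to about 2 mm. A picture is of the moment at which its call begins. get_calibration takes no time and is no camera call.
- arm.job_done(): hands the job in, once; it reports no verdict.
Trained networks look in the newest picture that a camera, given by its name, has taken for a name from the list of things; names that differ only in an ending like _2 or _b are one class to them, and where a whole thing is asked for, a point or a joint stands for the part that bears it (a point fixed in the world has none). Each returns a list of dicts, best first, with "score" (0 to 1); they miss things now and then, are a little off and sometimes report something else, mostly with a low value. They report only what shows in the picture. A call takes as long as a camera call. They do not tell look-alikes from the thing itself.
- arm.search_frame(target, camera): "point" ([x, y, z] in m, in the coordinates of the camera as it stood for that picture, good to about 4 mm: the middle of the surface that is visible of it).
- arm.cut_out(target, camera): "pixels" (384x512 bool, what is visible of it).
- arm.landmark_of(target, camera): "point" ([x, y, z] in m, in the coordinates of the camera as it stood for that picture, good to about 4 mm: a listed point, or the origin of a listed thing).
The state is a dict: "t": time; "q": joint angles; "qd": joint speeds; "joint_efforts": joint torques, N m; "eef_pos": TCP position; "ee_rot": TCP orientation; "force": force on the tool from outside, world axes, zero at the start; "moment": the same for the moment, N m; "width": finger opening in m.
Only numpy, scipy, OpenCV 4.12 (cv2) and the standard library are available. Lean on these libraries where they do the work, as an engineer would, in place of code of your own. Each camera call takes 0.05 s, during which the arm holds its last target. There are 200 camera calls.

## Working session

There is one attempt and no reset: what is moved stays moved. The work goes in short steps, Python scripts to look and compute and a tool call to move; the robot and the scene stay as the last step left them, time stands still between calls to the robot, and variables do not carry over. Pictures are saved under pics/ and viewed, about 8 in all and at most 12, crops included, and the job is handed in when it is done.

Besides the shell and the picture viewer there is one more tool, called in YAML: its name, and indented under it one key for each argument. drive_tool: Moves the arm, as the interface text tells. Shifts and turns lie within -1 to 1; 1 stands for 0.04 m of shift or 6 degrees of turn. Its arguments: {"type":"object","properties":{"targets":{"type":"array"},"claw":{"type":"number"},"newtons":{"type":"number"}},"required":["targets"]}

```bash
ls; mkdir -p pics; cat > h.py <<'E'
import numpy as np, cv2
from station import arm
def grab(n,save=None):
    p,d=arm.grab_frame(n)
    if save: cv2.imwrite('pics/'+save,p[:,:,::-1])
    return p,d
def cam2w(n,pt):
    c=arm.get_calibration(n); return np.array(c['rotation'])@np.array(pt)+np.array(c['origin'])
def cloud(n,d):
    "world xyz per pixel, nan where none"
    c=arm.get_calibration(n); h,w=d.shape
    u,v=np.meshgrid(np.arange(w),np.arange(h))
    x=cv2.undistortPoints(np.stack([u,v],-1).reshape(-1,1,2).astype(float),np.array(c['mtx']),np.array(c['dist_coeffs'])).reshape(h,w,2)
    P=np.stack([x[...,0]*d,-x[...,1]*d,-d],-1)
    W=P@np.array(c['rotation']).T+np.array(c['origin']); W[d<=0]=np.nan
    return W
def w2px(n,P):
    c=arm.get_calibration(n); Q=(np.atleast_2d(P)-np.array(c['origin']))@np.array(c['rotation'])
    Q=Q*[1,-1,-1]
    return cv2.projectPoints(Q.reshape(-1,1,3),np.zeros(3),np.zeros(3),np.array(c['mtx']),np.array(c['dist_coeffs']))[0].reshape(-1,2)
E
python3 - <<'E'
from h import *
for n in ('top','side'):
    p,d=grab(n,n+'1.png'); c=arm.get_calibration(n); print(n,np.round(c['origin'],3),np.round(c['rotation'],2).tolist(),np.round(c['mtx'],1).tolist())
    for t in ('filter','standpipe_top','valve_grip','cartridge','caddy','pad','spice_jar','tin','pepper_mill','bottle','mug','ramekin','tumbler','housing'):
        print(t,[(round(r['score'],2),np.round(cam2w(n,r['point']),3).tolist()) for r in arm.landmark_of(t,n)[:4]])
print(arm.get_state()); print(arm.pinch_z)
a=cv2.imread('pics/top1.png');b=cv2.imread('pics/side1.png')
E
```

```text
pics
top [0.408 0.052 1.339] [0.12, 0.0, -1.57] [[457.6, 0.0, 260.5], [0.0, 457.6, 196.3], [0.0, 0.0, 1.0]]
filter [(0.67, [2.524, 2.167, 3.454])]
standpipe_top [(0.93, [2.373, 2.017, 3.304]), (0.69, [2.386, 2.029, 3.316])]
valve_grip []
cartridge [(0.96, [2.546, 2.189, 3.476]), (0.85, [2.558, 2.202, 3.489]), (0.84, [2.477, 2.121, 3.407]), (0.84, [2.574, 2.217, 3.504])]
caddy [(0.92, [2.55, 2.193, 3.48])]
pad [(0.51, [2.544, 2.188, 3.475])]
spice_jar [(0.71, [2.532, 2.176, 3.463]), (0.67, [2.542, 2.185, 3.472])]
tin [(0.53, [2.526, 2.17, 3.457])]
pepper_mill [(0.79, [2.538, 2.182, 3.468]), (0.3, [2.55, 2.193, 3.48])]
bottle [(0.89, [2.566, 2.209, 3.496]), (0.34, [2.535, 2.179, 3.466])]
mug [(0.95, [2.459, 2.103, 3.389])]
ramekin [(0.86, [2.519, 2.162, 3.449]), (0.69, [2.539, 2.183, 3.47]), (0.62, [2.455, 2.098, 3.385])]
tumbler [(0.79, [2.481, 2.125, 3.412])]
housing [(0.67, [2.453, 2.096, 3.383])]
side [-0.041  0.715  1.024] [0.76, -0.01, -2.38] [[362.7, 0.0, 255.1], [0.0, 362.7, 193.9], [0.0, 0.0, 1.0]]
filter [(0.84, [3.176, 3.932, 4.242]), (0.21, [3.12, 3.876, 4.186])]
standpipe_
[... 589 characters left out ...]
1, 3.146, 3.456]), (0.42, [3.123, 3.879, 4.188])]
{'t': 1.5, 'q': array([-8.88888817e-01,  3.58632465e-01,  1.19294333e-02,  4.50611012e-05,
       -1.22408915e+00, -2.88105956e-01]), 'qd': array([ 0.00019858, -0.00109635, -0.00018667,  0.00028542,  0.00063777,
       -0.00071302]), 'joint_efforts': array([ 4.96530738e-04, -5.82379532e+01,  2.93303901e+01,  7.00274572e+00,
        1.24733389e-02, -2.36747223e-05]), 'eef_pos': array([ 0.25897927, -0.62334723,  0.2265612 ]), 'ee_rot': array([-3.14157663e+00, -3.94545570e-05, -2.74777579e+00]), 'force': array([ 0.59450972, -0.82886475,  0.0731952 ]), 'moment': array([ 0.06087685,  0.02440491, -0.00863906]), 'width': 0.08760253334027564}
-0.0188
```

```bash
sed -i "s/np.array(c\['rotation'\])/cv2.Rodrigues(np.array(c['rotation'],float))[0]/" h.py
python3 - <<'E'
from h import *
for n in ('top','side'):
    c=arm.get_calibration(n); print(n,c['rotation'])
    for t in ('filter','standpipe_top','valve_grip','cartridge','caddy','pad'):
        for r in arm.landmark_of(t,n)[:4]:
            w=cam2w(n,r['point']); print(t,round(r['score'],2),np.round(w,3).tolist(),np.round(w2px(n,w)).tolist())
E
```

```text
top [ 0.1172083   0.00284605 -1.56734724]
filter 0.67 [0.556, 0.181, 0.0] [[252.0, 179.0]]
standpipe_top 0.93 [0.559, 0.168, 0.097] [[253.0, 175.0]]
standpipe_top 0.69 [0.603, 0.297, 0.092] [[207.0, 159.0]]
cartridge 0.96 [0.582, -0.005, -0.012] [[315.0, 171.0]]
cartridge 0.85 [0.749, 0.228, -0.007] [[237.0, 116.0]]
cartridge 0.84 [0.551, 0.178, 0.03] [[252.0, 180.0]]
cartridge 0.84 [0.677, -0.053, -0.023] [[330.0, 140.0]]
caddy 0.92 [0.459, -0.173, -0.024] [[371.0, 213.0]]
pad 0.51 [0.484, -0.227, -0.019] [[390.0, 204.0]]
side [ 0.75887242 -0.00878131 -2.37916327]
filter 0.84 [0.675, 1.019, -0.101] [[243.0, 206.0]]
filter 0.21 [0.67, 0.993, -0.079] [[245.0, 201.0]]
standpipe_top 0.79 [0.679, 0.948, -0.024] [[242.0, 186.0]]
valve_grip 0.45 [0.704, 1.058, 0.053] [[207.0, 203.0]]
cartridge 0.85 [0.869, 1.066, -0.061] [[201.0, 186.0]]
cartridge 0.76 [0.673, 0.994, -0.078] [[244.0, 200.0]]
cartridge 0.73 [0.822, 0.863, -0.248] [[262.0, 162.0]]
cartridge 0.68 [0.726, 0.893, -0.216] [[269.0, 179.0]]
caddy 0.82 [0.631, 0.755, -0.356] [[319.0, 172.0]]
```

View pics/top1.png

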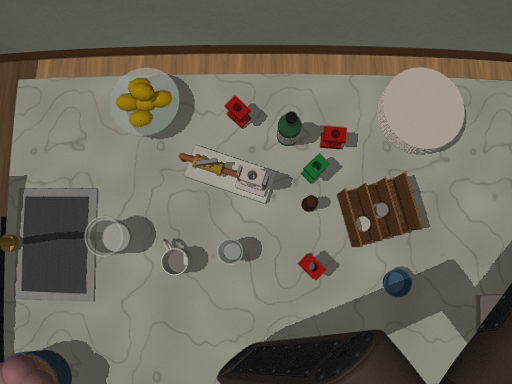

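View pics/side1.png

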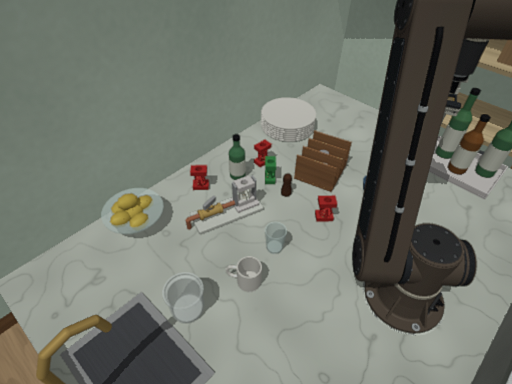

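```bash
sed -i "s/cv2.Rodrigues(np.array(c\['rotation'\],float))\[0\]/Rotation.from_euler('xyz',c['rotation']).as_matrix()/; 1a from scipy.spatial.transform import Rotation" h.py
python3 - <<'E'
from h import *
for n in ('top','side'):
    p,d=grab(n); W=cloud(n,d); np.save(n+'_W.npy',W); np.save(n+'_p.npy',p)
    for t in ('filter','standpipe_top','valve_grip','cartridge','caddy','pad','spice_jar','tin','pepper_mill','bottle','mug','ramekin','tumbler','housing'):
        for r in arm.landmark_of(t,n)[:4]:
            w=cam2w(n,r['point']); print(n,t,round(r['score'],2),np.round(w,3).tolist(),np.round(w2px(n,w)).tolist())
# table plane check
    print(n,'table',[np.round(W[v,u],3).tolist() for u,v in ((250,300),(330,250),(150,300),(100,120))])
p,d=grab('top'); a=cv2.resize(p[130:260,160:430],None,fx=2.9,fy=2.9,interpolation=cv2.INTER_CUBIC); cv2.imwrite('pics/topcrop.png',a[:,:,::-1])
E
```

```text
top filter 0.7 [0.612, 0.082, -0.001] [[252.0, 181.0]]
top standpipe_top 0.93 [0.614, 0.075, 0.101] [[253.0, 175.0]]
top valve_grip 0.68 [0.653, 0.205, 0.09] [[207.0, 161.0]]
top valve_grip 0.5 [0.441, 0.49, -0.004] [[115.0, 238.0]]
top cartridge 0.84 [0.64, -0.101, 0.001] [[314.0, 172.0]]
top cartridge 0.69 [0.809, 0.132, -0.002] [[236.0, 117.0]]
top cartridge 0.63 [0.364, -0.088, 0.004] [[310.0, 266.0]]
top cartridge 0.62 [0.607, 0.079, 0.035] [[253.0, 181.0]]
top caddy 0.7 [0.519, -0.275, -0.001] [[372.0, 213.0]]
top pad 0.56 [0.544, -0.329, 0.009] [[391.0, 204.0]]
top spice_jar 0.66 [0.518, -0.275, 0.009] [[373.0, 213.0]]
top tin 0.48 [0.482, -0.224, 0.008] [[356.0, 225.0]]
top pepper_mill 0.56 [0.542, -0.083, 0.001] [[308.0, 204.0]]
top bottle 0.94 [0.75, -0.023, 0.002] [[287.0, 135.0]]
top mug 0.69 [0.372, 0.294, -0.0] [[179.0, 262.0]]
top mug 0.62 [0.655, 0.205, 0.09] [[207.0, 161.0]]
top ramekin 0.71 [0.313, -0.337, 0.002] [[394.0, 282.0]]
top tumbler 0.74 [0.406, 0.143, -0.001] [[231.0, 251.0]]
top housing 0.94 [0.442, 0.489, -0.003] [[115.0, 237.0]]
top table [[0.264, 0.086
[... 474 characters left out ...]
 0.004] [[323.0, 217.0]]
side cartridge 0.63 [0.604, 0.077, 0.034] [[245.0, 200.0]]
side caddy 0.64 [0.521, -0.273, -0.004] [[319.0, 172.0]]
side spice_jar 0.24 [0.441, 0.484, 0.002] [[189.0, 308.0]]
side pepper_mill 0.55 [0.546, -0.087, -0.002] [[286.0, 192.0]]
side bottle 0.7 [0.75, -0.017, 0.005] [[237.0, 174.0]]
side mug 0.56 [0.373, 0.297, 0.006] [[249.0, 281.0]]
side ramekin 0.49 [0.31, -0.332, -0.0] [[372.0, 189.0]]
side tumbler 0.92 [0.405, 0.139, -0.001] [[274.0, 246.0]]
side housing 0.61 [0.44, 0.487, 0.004] [[188.0, 308.0]]
side housing 0.5 [0.751, -0.02, 0.002] [[237.0, 174.0]]
side table [[0.326, 0.34, 0.002], [0.258, 0.021, 0.002], [0.547, 0.549, -0.003], [1.366, 0.215, 0.083]]
```

View pics/topcrop.png

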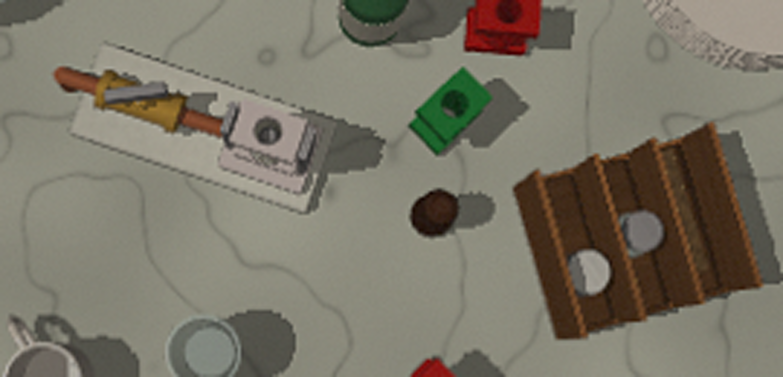

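```bash
python3 - <<'E'
from h import *
W=np.load('top_W.npy')
def reg(c,r,z0,z1):
    m=(np.hypot(W[...,0]-c[0],W[...,1]-c[1])<r)&(W[...,2]>z0)&(W[...,2]<z1); return W[m]
def rect(P,name):
    (c,s,a)=cv2.minAreaRect((P[:,:2]*1000).astype(np.float32)); print(name,len(P),np.round(c,1),np.round(s,1),round(a,1),'z',np.round(np.percentile(P[:,2],[5,50,95]),3))
rect(reg((.611,.081),.07,.115,.15),'cheek+cap')
rect(reg((.653,.207),.045,.085,.12),'handle')
P=reg((.653,.207),.045,.085,.12)[:,:2]; u,s,v=np.linalg.svd(P-P.mean(0)); print('handle mean',P.mean(0),'dir',v[0],np.degrees(np.arctan2(v[0,1],v[0,0])))
rect(reg((.52,-.274),.14,.115,.14),'caddy boards')
P=reg((.63,.14),.18,.012,.028); rect(P,'plate')
P=reg((.52,-.274),.14,.115,.14)
# board lines: scan yaw sharpness
best=max(((np.var(np.histogram(P[:,:2]@[-np.sin(a),np.cos(a)],bins=np.arange(-.6,.2,.003))[0]),a) for a in np.radians(np.arange(0,35,.5)))); print('caddy yaw',np.degrees(best[1]))
a=best[1];h,e=np.histogram(P[:,:2]@[-np.sin(a),np.cos(a)],bins=np.arange(-.6,.0,.003))
print([(round(e[i]+.0015,4),h[i]) for i in range(len(h)) if h[i]>3]); x=P[:,:2]@[np.cos(a),np.sin(a)]; print('x range',np.percentile(x,[1,99]))
E
```

```text
cheek+cap 400 [608.4  78.8] [83.9 42.6] 71.3 z [0.121 0.13  0.135]
handle 113 [651.6 206. ] [13.2 58.3] 7.8 z [0.089 0.099 0.103]
handle mean [0.65068939 0.20622081] dir [-0.14692592  0.9891475 ] 98.44882113213906
caddy boards 722 [ 519.3 -275.3] [161.4 184.2] 15.7 z [0.116 0.123 0.128]
plate 1703 [696.5 137.1] [276.7 230.6] 71.3 z [0.014 0.018 0.023]
caddy yaw 15.5
[(np.float64(-0.4935), np.int64(43)), (np.float64(-0.4905), np.int64(73)), (np.float64(-0.4875), np.int64(60)), (np.float64(-0.4365), np.int64(26)), (np.float64(-0.4335), np.int64(70)), (np.float64(-0.4305), np.int64(84)), (np.float64(-0.4275), np.int64(10)), (np.float64(-0.3795), np.int64(15)), (np.float64(-0.3765), np.int64(64)), (np.float64(-0.3735), np.int64(91)), (np.float64(-0.3705), np.int64(12)), (np.float64(-0.3195), np.int64(38)), (np.float64(-0.3165), np.int64(76)), (np.float64(-0.3135), np.int64(58))]
x range [0.34818451 0.50562294]
```

drive_tool:
  targets:
    - [0.4, 0.9, 0.3, 0, 0, 1]
    - [0.4, 0.9, 0.3, 0, 0, 1]
    - [0.4, 0.9, 0.3, 0, 0, 1]
    - [0.4, 0.9, 0.3, 0, 0, 1]
    - [0.4, 0.9, 0.3, 0, 0, 1]
  claw: 1

```text
t: 4.28
eef_pos: [0.3393, -0.4422, 0.2871]
ee_rot: [-3.141, -0.0, -2.221]
force: [1.5, -1.4, -0.1]
width: 0.0879
```

drive_tool:
  targets:
    - [0.4, 0.9, 0, 0, 0, 1]
    - [0.4, 0.9, 0, 0, 0, 1]
    - [0.4, 0.9, 0, 0, 0, 1]
    - [0.4, 0.9, 0, 0, 0, 1]
    - [0.4, 0.9, 0, 0, 0, 1]

```text
t: 4.9
eef_pos: [0.4193, -0.2621, 0.2868]
ee_rot: [-3.141, -0.0, -1.697]
force: [1.0, 0.3, 1.0]
width: 0.0879
```

drive_tool:
  targets:
    - [0.4, 0.9, 0, 0, 0, 1]
    - [0.4, 0.9, 0, 0, 0, 1]
    - [0.4, 0.9, 0, 0, 0, 1]
    - [0.4, 0.9, 0, 0, 0, 0]
    - [0.4, 0.9, 0, 0, 0, 0]

```text
t: 5.52
eef_pos: [0.4993, -0.0821, 0.2869]
ee_rot: [-3.141, -0.0, -1.386]
force: [0.2, -0.9, 1.1]
width: 0.0874
```

drive_tool:
  targets:
    - [0.48, 0.9, 0, 0, 0, -0.43]
    - [0.48, 0.9, 0, 0, 0, 0]
    - [0.48, 0.9, 0, 0, 0, 0]
    - [0.48, 0.9, 0, 0, 0, 0]
    - [0.48, 0.9, 0, 0, 0, 0]

```text
t: 6.15
eef_pos: [0.5955, 0.0979, 0.2867]
ee_rot: [-3.141, 0.0, -1.431]
force: [1.2, -1.7, -0.8]
width: 0.0879
```

drive_tool:
  targets:
    - [0.47, 0.9, -0.2, 0, 0, 0]
    - [0.47, 0.9, -0.8, 0, 0, 0]
    - [0.47, 0.91, -1, 0, 0, 0]
    - [0, 0, -1, 0, 0, 0]
    - [0, 0, -0.8, 0, 0, 0]

```text
t: 6.78
eef_pos: [0.6509, 0.2055, 0.1322]
ee_rot: [3.14, -0.001, -1.431]
force: [0.8, -0.1, -0.1]
width: 0.0878
```

drive_tool:
  targets:
    - [0, 0, -0.5, 0, 0, 0]
    - [0, 0, -0.5, 0, 0, 0]
    - [0, 0, -0.45, 0, 0, 0]
    - [0, 0, 0, 0, 0, 0]

```text
t: 7.28
eef_pos: [0.6505, 0.2046, 0.0749]
ee_rot: [3.139, -0.001, -1.432]
force: [0.5, 0.4, 0.7]
width: 0.0875
```

```bash
python3 - <<'E'
from h import *
p,d=grab('side'); a=cv2.resize(p[130:260,150:330],None,fx=4,fy=4,interpolation=cv2.INTER_CUBIC); cv2.imwrite('pics/side2.png',a[:,:,::-1])
s=arm.get_state(); print(s['eef_pos'],s['ee_rot'],s['force'],s['q'])
E
```

```text
[0.65124982 0.20489411 0.07621947] [ 3.14075080e+00 -6.01055094e-04 -1.43137454e+00] [-0.31980428  0.97274453  0.83655749] [ 5.89680855e-01  4.89314960e-01 -1.47243711e-01  2.17178437e-04
 -9.35257200e-01 -4.50388328e-01]
```

View pics/side2.png

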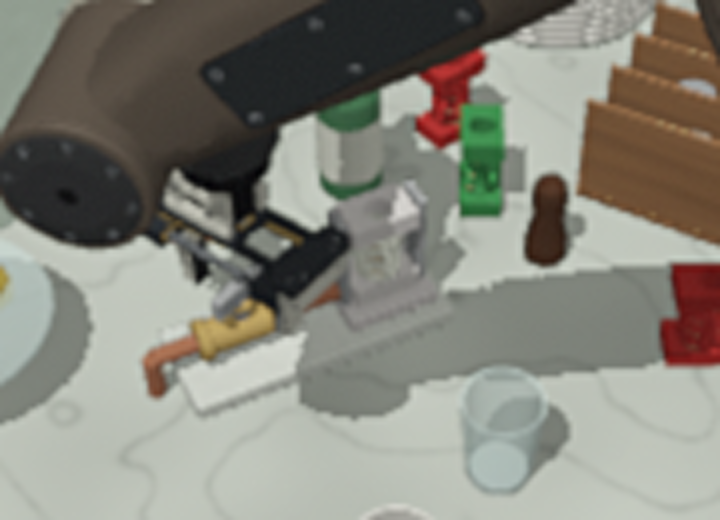

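```bash
python3 - <<'E'
from h import *
s=arm.get_state(); R=Rotation.from_euler('xyz',s['ee_rot']).as_matrix(); o=s['eef_pos']
for L in ([0,0,0],[0,.044,0],[0,-.044,0],[0,.065,0],[0,-.065,0],[0,.044,-.04],[0,-.044,-.04],[0,0,-.019]):
    w=o+R@np.array(L); print(L,np.round(w,3),np.round((w2px('side',w)[0]-[150,130])*4))
print('handle ends',[np.round((w2px('side',np.array([.6517,.2065,.09])+k*.03*np.array([-.14,.99,0]))[0]-[150,130])*4) for k in (-1,1)])
E
```

```text
[0, 0, 0] [0.651 0.205 0.076] [241. 297.]
[0, 0.044, 0] [0.608 0.199 0.076] [280. 320.]
[0, -0.044, 0] [0.695 0.211 0.076] [203. 276.]
[0, 0.065, 0] [0.587 0.196 0.076] [299. 331.]
[0, -0.065, 0] [0.716 0.214 0.076] [185. 265.]
[0, 0.044, -0.04] [0.608 0.199 0.116] [277. 289.]
[0, -0.044, -0.04] [0.695 0.211 0.116] [198. 244.]
[0, 0, -0.019] [0.651 0.205 0.095] [239. 283.]
handle ends [array([260., 267.]), array([215., 308.])]
```

drive_tool:
  targets:
    - [0, 0, 0, 0, 0, 0]
    - [0, 0, 0, 0, 0, 0]
    - [0, 0, 0, 0, 0, 0]
    - [0, 0, 0, 0, 0, 0]
    - [0, 0, 0, 0, 0, 0]
  claw: 0
  newtons: 20

```text
t: 7.95
eef_pos: [0.6514, 0.2051, 0.0767]
ee_rot: [-3.141, 0.0, -1.431]
force: [-0.7, -0.4, 0.5]
width: 0.0434
```

drive_tool:
  targets:
    - [0, 0, 0, 0, 0, 0]
    - [0, 0, 0, 0, 0, 0]
    - [0, 0, 0, 0, 0, 0]
    - [0, 0, 0, 0, 0, 0]
    - [0, 0, 0, 0, 0, 0]

```text
t: 8.57
eef_pos: [0.6526, 0.2054, 0.0771]
ee_rot: [-3.139, 0.0, -1.431]
force: [6.5, 0.1, -0.6]
width: 0.0121
```

drive_tool:
  targets:
    - [0, 0, 0, 0, 0, 0]
    - [0, 0, 0, 0, 0, 0]
    - [0, 0, 0, 0, 0, 0]

```text
t: 8.95
eef_pos: [0.6526, 0.2054, 0.077]
ee_rot: [-3.139, 0.0, -1.431]
force: [5.7, -0.1, -1.2]
width: 0.0117
```

drive_tool:
  targets:
    - [0, 0, 0, 0, 0, 1]
    - [0, 0, 0, 0, 0, 1]
    - [0, 0, 0, 0, 0, 1]
    - [0, 0, 0, 0, 0, 1]
    - [0, 0, 0, 0, 0, 1]

```text
t: 9.57
eef_pos: [0.6534, 0.2057, 0.0771]
ee_rot: [-3.138, -0.001, -0.904]
force: [9.0, 0.7, -3.7]
width: 0.0117
```

drive_tool:
  targets:
    - [0, 0, 0, 0, 0, 1]
    - [0, 0, 0, 0, 0, 1]
    - [0, 0, 0, 0, 0, 1]
    - [0, 0, 0, 0, 0, 1]
    - [0, 0, 0, 0, 0, 1]

```text
t: 10.2
eef_pos: [0.6539, 0.2065, 0.0771]
ee_rot: [-3.137, -0.004, -0.381]
force: [9.4, 2.0, -5.6]
width: 0.0118
```

drive_tool:
  targets:
    - [0, 0, 0, 0, 0, 0.55]
    - [0, 0, 0, 0, 0, 0]
    - [0, 0, 0, 0, 0, 0]

```text
t: 10.58
eef_pos: [0.654, 0.2066, 0.0771]
ee_rot: [-3.138, -0.004, -0.326]
force: [9.8, 3.1, -5.7]
width: 0.0122
```

drive_tool:
  targets:
    - [0, 0, 0, 0, 0, 0]
    - [0, 0, 0, 0, 0, 0]
    - [0, 0, 0, 0, 0, 0]
    - [0, 0, 0, 0, 0, 0]
  claw: 0.5

```text
t: 11.08
eef_pos: [0.6509, 0.205, 0.0762]
ee_rot: [3.141, 0.001, -0.327]
force: [1.0, -0.0, -0.2]
width: 0.0423
```

drive_tool:
  targets:
    - [0, 0, 0.3, 0, 0, 0]
    - [0, 0, 0.8, 0, 0, 0]
    - [0, 0, 1, 0, 0, 0]
    - [0, 0, 1, 0, 0, -1]
    - [-0.5, 0, 0.9, 0, 0, -1]

```text
t: 11.7
eef_pos: [0.6319, 0.205, 0.2386]
ee_rot: [-3.141, -0.001, -0.54]
force: [0.1, 0.1, -0.6]
width: 0.0437
```

drive_tool:
  targets:
    - [-0.9, 0.3, 0, 0, 0, -1]
    - [-0.9, 0.3, 0, 0, 0, -1]
    - [-0.9, 0.3, 0, 0, 0, -1]
    - [-0.9, 0.3, 0, 0, 0, -1]
    - [-0.4, 0, 0, 0, 0, -1]
  claw: 1

```text
t: 12.32
eef_pos: [0.4699, 0.2537, 0.2378]
ee_rot: [-3.14, 0.001, -1.062]
force: [0.7, -0.2, 0.7]
width: 0.0859
```

```bash
cat > meas.py <<'E'
from h import *
p,d=grab('top'); W=cloud('top',d)
def reg(c,r,z0,z1):
    m=(np.hypot(W[...,0]-c[0],W[...,1]-c[1])<r)&(W[...,2]>z0)&(W[...,2]<z1); return W[m]
def rect(P,name):
    if len(P)<5: return print(name,'none')
    (c,s,a)=cv2.minAreaRect((P[:,:2]*1000).astype(np.float32)); print(name,len(P),np.round(c,1),np.round(s,1),round(a,1),'z',np.round(np.percentile(P[:,2],[5,50,95]),3))
E
python3 - <<'E'
from meas import *
rect(reg((.611,.081),.07,.115,.15),'cheek+cap')
rect(reg((.611,.081),.02,.115,.15),'cap')
rect(reg((.653,.207),.045,.085,.12),'handle')
cv2.imwrite('pics/top3.png',cv2.resize(p[130:230,160:330],None,fx=4,fy=4,interpolation=cv2.INTER_CUBIC)[:,:,::-1])
E
```

```text
cheek+cap 400 [608.7  78.8] [84.2 42.8] 71.9 z [0.121 0.13  0.135]
cap 114 [610.6  81.5] [38.4 37.7] 0.5 z [0.122 0.129 0.133]
handle 108 [651.5 206.5] [12.7 58.9] 71.6 z [0.088 0.1   0.104]
```

View pics/top3.png

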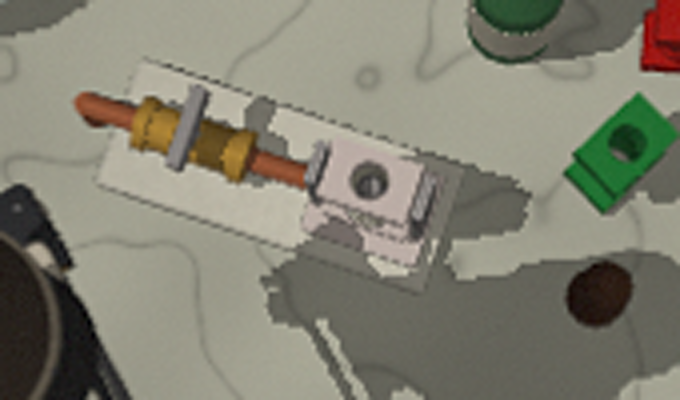

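drive_tool:
  targets:
    - [0.7, -0.87, 0, 0, 0, -1]
    - [0.7, -0.87, 0, 0, 0, -1]
    - [0.7, -0.87, 0, 0, 0, -1]
    - [0.7, -0.87, 0, 0, 0, -1]
    - [0.7, -0.86, 0, 0, 0, -1]

```text
t: 13.0
eef_pos: [0.6125, 0.0781, 0.2375]
ee_rot: [-3.141, 0.0, -1.586]
force: [0.5, 0.6, -0.0]
width: 0.0877
```

drive_tool:
  targets:
    - [0, 0, -0.3, 0, 0, -1]
    - [0, 0, -0.3, 0, 0, -1]
    - [0, 0, -0.3, 0, 0, -0.95]
    - [0, 0, 0, 0, 0, 0]
    - [0, 0, 0, 0, 0, 0]

```text
t: 13.62
eef_pos: [0.6118, 0.0794, 0.2015]
ee_rot: [-3.141, 0.0, -1.89]
force: [0.6, -0.2, -0.3]
width: 0.0873
```

drive_tool:
  targets:
    - [0, 0, -0.7, 0, 0, 0]
    - [0, 0, -0.7, 0, 0, 0]
    - [0, 0, -0.6, 0, 0, 0]
    - [0, 0, -0.47, 0, 0, 0]
    - [0, 0, 0, 0, 0, 0]

```text
t: 14.25
eef_pos: [0.6109, 0.0793, 0.1011]
ee_rot: [3.14, -0.001, -1.891]
force: [0.2, -0.5, 0.5]
width: 0.0877
```

drive_tool:
  targets:
    - [0, 0, 0, 0, 0, 0]
    - [0, 0, 0, 0, 0, 0]
    - [0, 0, 0, 0, 0, 0]
    - [0, 0, 0, 0, 0, 0]
    - [0, 0, 0, 0, 0, 0]
  claw: 0
  newtons: 20

```text
t: 14.88
eef_pos: [0.6113, 0.0795, 0.1019]
ee_rot: [3.142, 0.0, -1.892]
force: [0.5, 0.0, 0.7]
width: 0.0432
```

drive_tool:
  targets:
    - [0, 0, 0, 0, 0, 0]
    - [0, 0, 0, 0, 0, 0]
    - [0, 0, 0, 0, 0, 0]

```text
t: 15.25
eef_pos: [0.6113, 0.0795, 0.1018]
ee_rot: [3.142, -0.0, -1.892]
force: [-1.3, 0.2, 2.4]
width: 0.0418
```

drive_tool:
  targets:
    - [0, 0, 0.1, 0, 0, 0]
    - [0, 0, 0.25, 0, 0, 0]
    - [0, 0, 0.4, 0, 0, 0]
    - [0, 0, 0.5, 0, 0, 0]
    - [0, 0, 0.5, 0, 0, 0]
  newtons: 30

```text
t: 15.88
eef_pos: [0.6116, 0.0795, 0.1736]
ee_rot: [-3.141, 0.001, -1.892]
force: [-0.0, -0.7, -2.7]
width: 0.0415
```

drive_tool:
  targets:
    - [0, 0, 0.5, 0, 0, 0]
    - [0, 0, 0.5, 0, 0, 0]
    - [0, 0, 0.4, 0, 0, 0]
    - [0, 0, 0.2, 0, 0, 0]
    - [0, 0, 0, 0, 0, 0]

```text
t: 16.5
eef_pos: [0.6115, 0.0796, 0.2363]
ee_rot: [-3.141, 0.001, -1.892]
force: [-0.1, -0.1, -2.4]
width: 0.042
```

drive_tool:
  targets:
    - [-0.5, -0.2, 0, 0, 0, -1]
    - [-0.8, -0.34, 0, 0, 0, -1]
    - [-0.9, -0.38, 0, 0, 0, -1]
    - [-0.8, -0.34, 0, 0, 0, -1]
    - [-0.54, -0.23, 0, 0, 0, -1]

```text
t: 17.12
eef_pos: [0.4679, 0.0191, 0.235]
ee_rot: [3.141, -0.001, -2.42]
force: [0.4, 0.6, -1.7]
width: 0.0418
```

drive_tool:
  targets:
    - [0, 0, -0.3, 0, 0, -1]
    - [0, 0, -0.7, 0, 0, -1]
    - [0, 0, -0.9, 0, 0, -1]
    - [0, 0, -0.9, 0, 0, -1]
    - [0, 0, -0.6, 0, 0, -0.35]

```text
t: 17.75
eef_pos: [0.4685, 0.0194, 0.0976]
ee_rot: [-3.141, -0.003, -2.874]
force: [-0.4, -0.1, -1.6]
width: 0.0422
```

drive_tool:
  targets:
    - [0, 0, -0.3, 0, 0, 0]
    - [0, 0, -0.2, 0, 0, 0]
    - [0, 0, 0, 0, 0, 0]
    - [0, 0, 0, 0, 0, 0]

```text
t: 18.25
eef_pos: [0.4703, 0.0201, 0.0805]
ee_rot: [3.142, 0.001, -2.871]
force: [0.5, 0.0, -2.5]
width: 0.042
```

```bash
python3 - <<'E'
from h import *
p,d=grab('side'); a=cv2.resize(p[140:290,200:350],None,fx=4,fy=4,interpolation=cv2.INTER_CUBIC); cv2.imwrite('pics/side4.png',a[:,:,::-1])
E
```

```text
(no output)
```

View pics/side4.png

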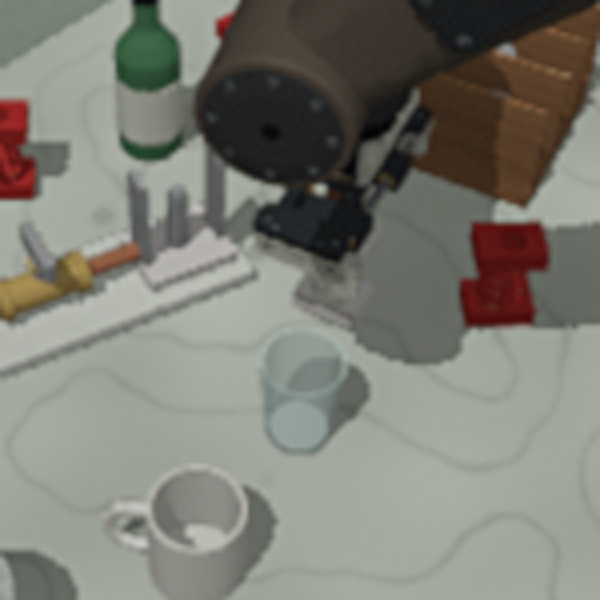

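drive_tool:
  targets:
    - [0, 0, -0.12, 0, 0, 0]
    - [0, 0, -0.1, 0, 0, 0]
    - [0, 0, -0.05, 0, 0, 0]
    - [0, 0, 0, 0, 0, 0]

```text
t: 18.8
eef_pos: [0.4696, 0.0198, 0.0687]
ee_rot: [-3.142, -0.001, -2.871]
force: [0.6, -0.2, -2.0]
width: 0.0418
```

drive_tool:
  targets:
    - [0, 0, -0.05, 0, 0, 0]
    - [0, 0, 0, 0, 0, 0]

```text
t: 19.05
eef_pos: [0.4698, 0.0199, 0.0669]
ee_rot: [3.142, 0.0, -2.871]
force: [1.0, -1.1, -1.9]
width: 0.0415
```

drive_tool:
  targets:
    - [0, 0, -0.03, 0, 0, 0]
    - [0, 0, 0, 0, 0, 0]

```text
t: 19.3
eef_pos: [0.4702, 0.02, 0.0667]
ee_rot: [-3.141, 0.001, -2.871]
force: [-3.7, 0.7, 8.4]
width: 0.0418
```

drive_tool:
  targets:
    - [0, 0, -0.02, 0, 0, 0]
    - [0, 0, 0, 0, 0, 0]

```text
t: 19.55
eef_pos: [0.4704, 0.0201, 0.0667]
ee_rot: [-3.141, 0.002, -2.871]
force: [-7.5, 0.9, 18.7]
width: 0.0422
```

drive_tool:
  targets:
    - [0, 0, 0.04, 0, 0, 0]
    - [0, 0, 0, 0, 0, 0]
    - [0, 0, 0, 0, 0, 0]
    - [0, 0, 0, 0, 0, 0]
    - [0, 0, 0, 0, 0, 0]
  claw: 1

```text
t: 20.18
eef_pos: [0.4697, 0.0198, 0.0664]
ee_rot: [-3.142, -0.0, -2.871]
force: [0.2, 1.0, -0.6]
width: 0.0849
```

drive_tool:
  targets:
    - [0, 0, 0.2, 0, 0, 0]
    - [0, 0, 0.4, 0, 0, 0]
    - [0, 0, 0.6, 0, 0, 0]
    - [0, 0, 0.6, 0, 0, 0]
    - [0, 0, 0.5, 0, 0, 1]

```text
t: 20.8
eef_pos: [0.47, 0.0199, 0.1601]
ee_rot: [-3.142, 0.001, -2.765]
force: [0.1, -0.0, -0.2]
width: 0.0876
```

drive_tool:
  targets:
    - [0, 0, 0, 0, 0, 1]
    - [0, 0, 0, 0, 0, 1]
    - [0, 0, 0, 0, 0, 1]
    - [0, 0, 0, 0, 0, 1]
    - [0, 0, 0, 0, 0, 1]

```text
t: 21.42
eef_pos: [0.4698, 0.0199, 0.1591]
ee_rot: [-3.141, 0.0, -2.24]
force: [0.2, -0.0, -0.5]
width: 0.0873
```

drive_tool:
  targets:
    - [0, 0, 0, 0, 0, 1]
    - [0, 0, 0, 0, 0, 1]
    - [0, 0, 0, 0, 0, 1]
    - [0, 0, 0, 0, 0, 1]
    - [0, 0, 0, 0, 0, 1]

```text
t: 22.05
eef_pos: [0.4698, 0.0199, 0.1592]
ee_rot: [-3.141, 0.0, -1.716]
force: [0.2, 0.5, -0.7]
width: 0.0877
```

drive_tool:
  targets:
    - [0, 0, 0, 0, 0, 1]
    - [0, 0, 0, 0, 0, 1]
    - [0, 0, 0, 0, 0, 1]
    - [0, 0, 0, 0, 0, 1]
    - [0, 0, 0, 0, 0, 0]

```text
t: 22.68
eef_pos: [0.4698, 0.0199, 0.159]
ee_rot: [-3.141, 0.0, -1.301]
force: [-0.2, -0.7, 0.6]
width: 0.0875
```

```bash
python3 - <<'E'
from h import *
p,d=grab('side'); a=cv2.resize(p[140:290,200:350],None,fx=4,fy=4,interpolation=cv2.INTER_CUBIC); cv2.imwrite('pics/side5.png',a[:,:,::-1])
for r in arm.landmark_of('cartridge','side'): print(round(r['score'],2),np.round(cam2w('side',r['point']),3))
E
```

```text
0.87 [ 0.469  0.022 -0.   ]
0.77 [ 0.81   0.12  -0.002]
0.74 [ 0.362 -0.079  0.001]
0.45 [ 0.64  -0.093  0.003]
0.23 [ 0.545 -0.085 -0.002]
```

View pics/side5.png

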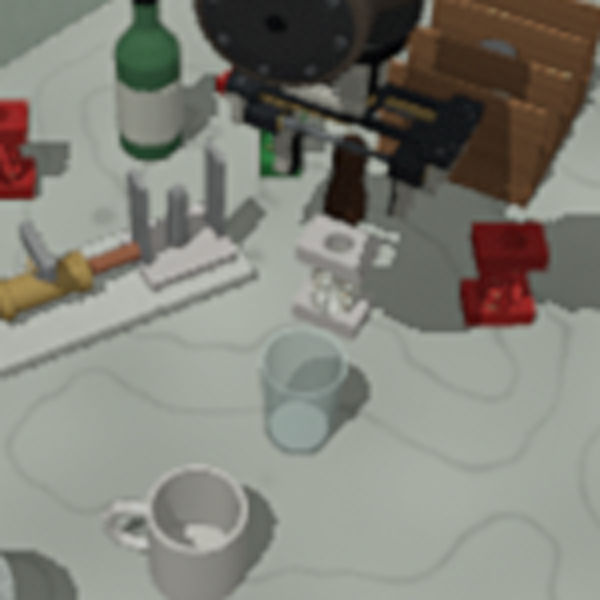

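drive_tool:
  targets:
    - [0, 0, -0.5, 0, 0, 0]
    - [0, 0, -0.7, 0, 0, 0]
    - [0, 0, -0.6, 0, 0, 0]
    - [0, 0, -0.5, 0, 0, 0]
    - [0, 0, 0, 0, 0, 0]

```text
t: 23.4
eef_pos: [0.4688, 0.0194, 0.0655]
ee_rot: [3.139, -0.0, -1.302]
force: [-0.8, -0.5, 0.4]
width: 0.0877
```

drive_tool:
  targets:
    - [0, 0, 0, 0, 0, 0]
    - [0, 0, 0, 0, 0, 0]
    - [0, 0, 0, 0, 0, 0]
    - [0, 0, 0, 0, 0, 0]
    - [0, 0, 0, 0, 0, 0]
  claw: 0
  newtons: 20

```text
t: 24.02
eef_pos: [0.4699, 0.0199, 0.0671]
ee_rot: [-3.141, -0.0, -1.3]
force: [-2.6, -0.6, 6.4]
width: 0.0618
```

drive_tool:
  targets:
    - [0, 0, 0, 0, 0, 0]
    - [0, 0, 0, 0, 0, 0]
  newtons: 30

```text
t: 24.28
eef_pos: [0.47, 0.0199, 0.0671]
ee_rot: [-3.141, -0.0, -1.3]
force: [-2.3, -0.6, 7.0]
width: 0.0618
```

drive_tool:
  targets:
    - [0, 0, 0.2, 0, 0, 0]
    - [0, 0, 0.6, 0, 0, 0]
    - [0, 0, 0.9, 0, 0, 0]
    - [0, 0, 1, 0, 0, 0]
    - [0, 0, 1, 0, 0, 0]

```text
t: 24.9
eef_pos: [0.4693, 0.0198, 0.216]
ee_rot: [3.141, 0.0, -1.301]
force: [0.5, 0.3, -3.7]
width: 0.0618
```

drive_tool:
  targets:
    - [0.1, -0.5, 0.2, 0, 0, 0]
    - [0.18, -0.9, 0.1, 0, 0, 0]
    - [0.18, -0.95, 0, 0, 0, 0]
    - [0.18, -0.95, 0, 0, 0, 0]
    - [0.18, -0.95, 0, 0, 0, 0]

```text
t: 25.52
eef_pos: [0.5023, -0.1513, 0.2267]
ee_rot: [3.141, 0.0, -1.301]
force: [0.8, -0.1, -2.1]
width: 0.0621
```

drive_tool:
  targets:
    - [0.18, -0.95, 0, 0, 0, 0]
    - [0.18, -0.95, 0, 0, 0, 0]
    - [0.18, -0.95, 0, 0, 0, 0]
    - [0.16, -0.9, 0, 0, 0, 0]
    - [0.1, -0.77, 0, 0, 0, 0]

```text
t: 26.15
eef_pos: [0.5343, -0.3321, 0.2262]
ee_rot: [3.141, 0.001, -1.301]
force: [-0.1, 0.3, -2.5]
width: 0.0616
```

drive_tool:
  targets:
    - [0, 0, -0.2, 0, 0, 0]
    - [0, 0, -0.1, 0, 0, 0]
    - [0, 0, 0, 0, 0, 0]

```text
t: 26.52
eef_pos: [0.5342, -0.33, 0.2142]
ee_rot: [3.141, 0.001, -1.3]
force: [-0.7, 0.4, -1.8]
width: 0.0618
```

```bash
python3 - <<'E'
from h import *
for n in ('top','side'):
    p,d=grab(n); W=cloud(n,d); np.save(n+'_W2.npy',W); np.save(n+'_p2.npy',p)
    a=np.radians(15.5); m=(np.hypot(W[...,0]-.52,W[...,1]+.274)<.14)&(W[...,2]>.115)&(W[...,2]<.135); P=W[m]
    h,e=np.histogram(P[:,:2]@[-np.sin(a),np.cos(a)],bins=np.arange(-.6,.0,.003)); print(n,[(round(float(e[i]+.0015),4),int(h[i])) for i in range(len(h)) if h[i]>3])
    m=(np.hypot(W[...,0]-.5346,W[...,1]+.3308)<.05)&(W[...,2]>.14)&(W[...,2]<.26); P=W[m]; print(len(P))
s=arm.get_state(); print(s['eef_pos'],s['ee_rot'],s['eef_pos'][:2]@[-np.sin(a),np.cos(a)],s['eef_pos'][:2]@[np.cos(a),np.sin(a)])
x,y=w2px('side',[.5346,-.3308,.13])[0].astype(int); print(x,y)
q=p[max(y-75,0):y+75,max(x-75,0):x+75]; cv2.imwrite('pics/side6.png',cv2.resize(q,None,fx=4,fy=4,interpolation=cv2.INTER_CUBIC)[:,:,::-1])
E
```

```text
top []
262
side [(-0.4935, 8), (-0.4905, 16), (-0.4875, 26), (-0.4845, 15), (-0.4365, 10), (-0.4335, 24), (-0.4305, 50), (-0.4275, 35), (-0.4245, 8), (-0.3795, 7), (-0.3765, 15), (-0.3735, 51), (-0.3705, 49), (-0.3675, 16), (-0.3195, 7), (-0.3165, 35), (-0.3135, 64), (-0.3105, 26)]
515
[ 0.53470195 -0.33019176  0.21493886] [-3.14132412e+00 -1.84258086e-04 -1.29949991e+00] -0.46107571119220225 0.4270151705050438
329 138
```

View pics/side6.png

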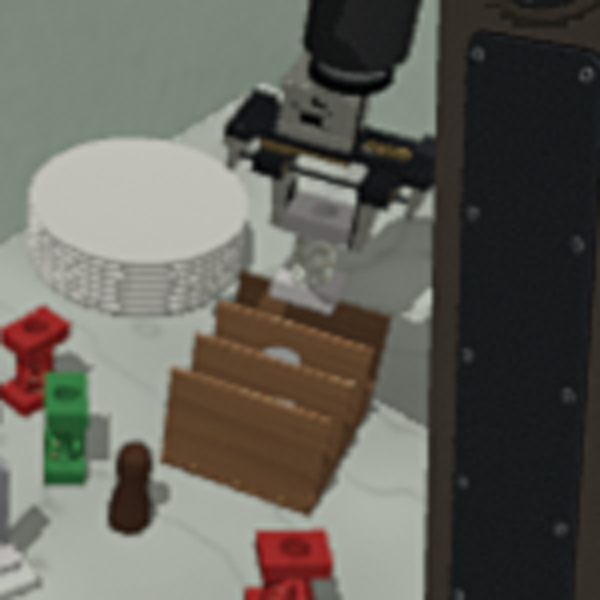

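drive_tool:
  targets:
    - [0, 0, -0.2, 0, 0, 0]
    - [0, 0, -0.25, 0, 0, 0]
    - [0, 0, -0.25, 0, 0, 0]
    - [0, 0, -0.25, 0, 0, 0]
    - [0, 0, 0, 0, 0, 0]

```text
t: 27.25
eef_pos: [0.5339, -0.3307, 0.1752]
ee_rot: [3.14, 0.001, -1.301]
force: [-0.8, 0.1, -1.4]
width: 0.0616
```

drive_tool:
  targets:
    - [0, 0, -0.3, 0, 0, 0]
    - [0, 0, -0.3, 0, 0, 0]
    - [0, 0, -0.3, 0, 0, 0]
    - [0, 0, -0.3, 0, 0, 0]
    - [0, 0, 0, 0, 0, 0]

```text
t: 27.88
eef_pos: [0.5338, -0.3306, 0.1271]
ee_rot: [3.14, 0.001, -1.301]
force: [-0.9, 0.2, -2.1]
width: 0.0621
```

drive_tool:
  targets:
    - [0, 0, -0.3, 0, 0, 0]
    - [0, 0, -0.3, 0, 0, 0]
    - [0, 0, -0.25, 0, 0, 0]
    - [0, 0, -0.15, 0, 0, 0]
    - [0, 0, 0, 0, 0, 0]

```text
t: 28.5
eef_pos: [0.5343, -0.3308, 0.0879]
ee_rot: [3.141, 0.001, -1.301]
force: [-0.2, -0.0, -1.7]
width: 0.0616
```

drive_tool:
  targets:
    - [0, 0, -0.1, 0, 0, 0]
    - [0, 0, -0.07, 0, 0, 0]
    - [0, 0, 0, 0, 0, 0]

```text
t: 28.88
eef_pos: [0.5345, -0.3309, 0.0816]
ee_rot: [3.141, 0.0, -1.301]
force: [0.3, 0.7, -1.9]
width: 0.0618
```

drive_tool:
  targets:
    - [0, 0, -0.05, 0, 0, 0]
    - [0, 0, 0, 0, 0, 0]

```text
t: 29.12
eef_pos: [0.5345, -0.3309, 0.0797]
ee_rot: [3.141, 0.0, -1.301]
force: [0.3, -0.4, -2.9]
width: 0.0618
```

drive_tool:
  targets:
    - [0, 0, -0.03, 0, 0, 0]
    - [0, 0, 0, 0, 0, 0]

```text
t: 29.38
eef_pos: [0.5347, -0.3311, 0.0792]
ee_rot: [-3.141, -0.001, -1.3]
force: [-1.5, 0.8, 3.6]
width: 0.0617
```

drive_tool:
  targets:
    - [0, 0, 0, 0, 0, 0]
    - [0, 0, 0, 0, 0, 0]
    - [0, 0, 0, 0, 0, 0]
    - [0, 0, 0, 0, 0, 0]
  claw: 0.9

```text
t: 29.88
eef_pos: [0.5346, -0.3309, 0.0785]
ee_rot: [-3.142, -0.0, -1.301]
force: [0.4, -0.4, -0.5]
width: 0.0789
```

drive_tool:
  targets:
    - [0, 0, 0.15, 0, 0, 0]
    - [0, 0, 0.4, 0, 0, 0]
    - [0, 0, 0.8, 0, 0, 0]
    - [0, 0, 1, 0, 0, 0]
    - [0, 0, 1, 0, 0, 0]

```text
t: 30.5
eef_pos: [0.5346, -0.331, 0.2152]
ee_rot: [-3.141, -0.001, -1.3]
force: [0.4, -1.0, -0.1]
width: 0.079
```

drive_tool:
  targets:
    - [-0.3, 0.7, 0.3, 0, 0, 0]
    - [-0.4, 0.9, 0, 0, 0, 0]
    - [-0.4, 0.9, 0, 0, 0, 0]
    - [-0.4, 0.9, 0, 0, 0, 0]
    - [-0.3, 0.7, 0, 0, 0, 0]

```text
t: 31.12
eef_pos: [0.462, -0.1659, 0.2261]
ee_rot: [-3.14, -0.001, -1.3]
force: [1.2, 0.7, 0.4]
width: 0.079
```

drive_tool:
  targets:
    - [0, 1, 0, 0, 0, 0]
    - [0, 1, 0, 0, 0, 0]
    - [0, 1, 0, 0, 0, 0]
    - [0, 1, 0, 0, 0, 0]
    - [0, 0, 0, 0, 0, 0]

```text
t: 31.75
eef_pos: [0.4629, -0.0049, 0.226]
ee_rot: [-3.139, 0.0, -1.297]
force: [0.7, -0.1, 0.3]
width: 0.0789
```

```bash
python3 - <<'E'
from meas import *
rect(reg((.5346,-.3308),.036,.098,.114),'cartridge top')
rect(reg((.653,.207),.045,.085,.12),'handle')
for r in arm.landmark_of('cartridge','top'): print(round(r['score'],2),np.round(cam2w('top',r['point']),3))
for t in ('pepper_mill','tumbler','bottle'): print(t,[np.round(cam2w('top',r['point']),3) for r in arm.landmark_of(t,'top')[:1]])
cv2.imwrite('pics/top7.png',cv2.resize(p[100:300,160:430],None,fx=2.9,fy=2.9,interpolation=cv2.INTER_CUBIC)[:,:,::-1])
E
```

```text
cartridge top 299 [ 533.6 -328.1] [60.6 59.8] 16.3 z [0.102 0.106 0.111]
handle 111 [651.5 206.8] [12.5 59.5] 71.6 z [0.089 0.1   0.103]
0.94 [ 0.738 -0.154  0.001]
0.63 [ 0.363 -0.084 -0.001]
0.58 [ 0.639 -0.1   -0.001]
0.57 [ 0.533 -0.328  0.012]
0.56 [0.808 0.128 0.002]
pepper_mill [array([ 0.52 , -0.273,  0.006])]
tumbler []
bottle [array([ 0.749, -0.025,  0.   ])]
```

View pics/top7.png

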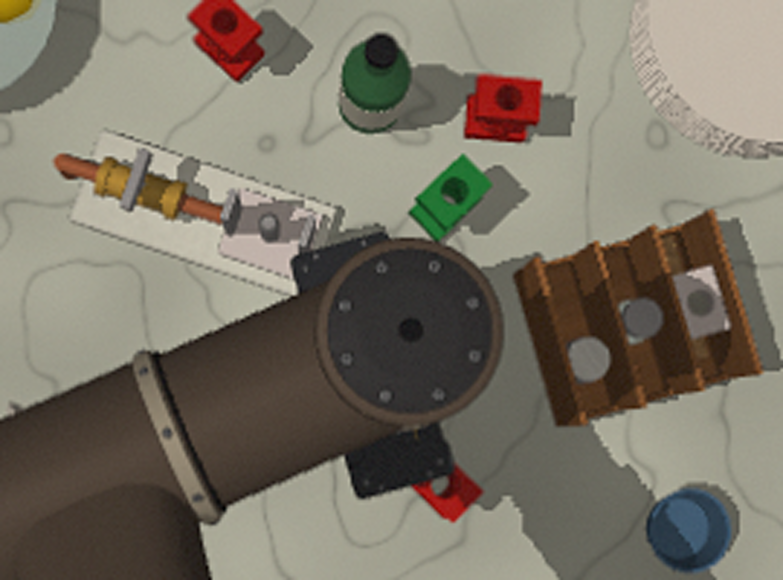

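```bash
python3 -c "
from station import arm
s=arm.get_state(); print(s['force'],s['t']); print(arm.job_done())"
```

```text
[-0.55854872  0.36285856 -0.01953078] 32.0
the job is handed in; nothing more can be done
None
```

The job is done and handed in at t = 32 s. I turned the valve handle shut and slid the cartridge off the standpipe. I stood it on the open counter, regripped it by its 62 mm ends, and lowered it into the empty bay until it touched the cork pad, then let go.

- **Valve:** the last top picture puts the handle at 90° to the filter's long axis (both within about half a degree), so it is shut.
- **Cartridge:** it stands upright at about (0.534, -0.328), lined up with the bay. Its top reads about z = 0.106, against the 0.108 expected when standing on the pad.
- **Gripper:** it is clear of everything, with wrist force near 0 N.
- **Other things:** the bottle, the jar and tin in the caddy, and the look-alike cartridges that were in view look unmoved.
- **Checks that failed or disagreed:** in the last top picture the arm hid the tumbler and pepper mill. The network missed the tumbler and put the pepper mill at the caddy's centre, which is a false hit. I saw the tumbler in place in the side view after the regrip, and the mill in the side view above the caddy, but I did not look again at either after the final move. The mug and housing were not rechecked at the end.

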